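# Close up the peg box and the sewing tin

## Robot

A 6-joint arm with a two-finger parallel gripper is mounted at the origin on a cart in front of the work surface, level with it; the furniture and walls round the work are solid. World frame = base frame: x ahead of the robot, y to its left, z up, the work surface at z = 0. Lengths are in mm, angles in rad, forces in N, time in s.
With the tool pointing down it reaches from about 300 to 775 mm from the base axis. Payload 14.6 kg.
Tool frame: the origin (TCP) lies midway between the tips of the shut fingers; the grasp point (between the pads) lies 19 mm behind it; z points along the fingers, y is the direction in which the jaws open and shut (so a half turn about z gives the same grasp; the last joint's range is limited). The gripper opens to 94 mm and grips with 3 to 60 N. Pads are 16 mm wide; open, the fingers measure 119 mm over their backs; the gripper's body (75 mm by 177 mm) begins 78 mm behind the grasp point.
Start: joints at [1.136, 0.3, 1.521, -0, 1.321, -0.067], TCP at [197.757, 513.207, 205.446] pointing down, gripper open.
Joint ranges: [-3.03, 3.03], [-0.79, 2.21], [0.23, 2.52], [-1.04, 4.18], [0, 3.07], [-2.55, 2.55]. Speed limits (rad/s): [2.22, 2.22, 2.57, 3.14, 3.14, 3.14].

## Interface

Orientations are given as [roll, pitch, yaw] about the fixed x, y, z axes, in that order (R = Rz(yaw) Ry(pitch) Rx(roll)).
In Python, from cell import manip, camera gives the robot as it stands. The module is installed in compiled form; this text tells all that it offers.
- The arm moves only by the tool jog_arm, never from a script. Its argument "commands" is a list of rows, each a list of 7 numbers: the shift along the world's x, y, z in units of 1 m (1.0 is 1 m), then the turn, a rotation vector about the world's x, y, z in units of 120 degrees (1.0 is 120 degrees), then the opening, from 0 (shut) to 1 (fully open). In form: [[x, y, z, ax, ay, az, grip], ...]. A call has exactly 10 rows; each row is the pose to reach, as a shift and turn from the pose commanded when the call began; what a row does not reach only later rows make up. A row lasts 1/8 s, in which the tool goes at most 62.5 mm and 10.7 degrees, less where a joint would pass 70% of its speed; a pose out of reach is approached as far as the arm can. A call with a number of a shift or a turn outside -1 to 1 is refused whole. A call with a gripper value outside its range is refused whole. The fingers move at their own pace and stop on an object; "grip_force" is the grip in N (left out, the last holds). Time passes only in rows, so rows that repeat a pose let the fingers close, or fill a call up. It gives the time, the measured TCP pose, the force and the opening at its end, in the units of the state.
- manip.read_state(): the state, without advancing time (a new reading comes with each control period).
- camera(name): name is "side" or "top"; returns a dict with "pixels" (420x560x3 uint8, blue, green, red), "vertical_fov" (degrees; the focal length in pixels is half the picture's height over the tangent of half this angle, whatever the lens; pixels are square), "cx", "cy" (the principal point, pixels), "rvec" (rotation vector, rad) and "tvec" (3), from world to camera coordinates, as OpenCV has them. Camera axes: x right, y down, z forward; pixel columns grow to the right and rows downward; lengths in mm; the calibration is good to about 2 mm. A picture is of the moment at which its call begins. There is no depth.
- manip.sign_off(): hands the job in, once; it reports no verdict.
The state is a dict: "clock": time; "joints": joint angles; "qd": joint speeds; "effort": joint torques, N m; "eef_pos": TCP position; "eef_rot": TCP orientation; "wrist_force": force on the tool from outside, world axes, zero at the start; "moment": the same for the moment, N m; "finger_gap": finger opening in mm.
Only numpy, scipy, OpenCV 4.12 (cv2) and the standard library are available. Lean on these libraries where they do the work, as an engineer would, in place of code of your own. Each camera call takes 0.05 s, during which the arm holds its last target.

## Task

Close up the mending things before the next wash: with the fingertips, push the drawer of the wooden peg box fully home and push the lid of the green sewing tin down until it is fully shut, in either order. Pinch and lift nothing, leave the box and the tin standing where they are with their contents inside, and do not disturb the roll of masking tape, the two thread spools (red and blue) and the dropper bottle that stand near them.

Things in the scene. Friction and masses are not known exactly. Their poses are not given: they have to be found in the camera images.
- peg_box: Wooden peg box, 110 deep (x) x 150 wide (y) x 62 high mm without its knob, about 0.9 kg, loose on the worktop. Origin: on its underside, 8 mm behind the middle of that depth (carcass from x = -47 to +63 mm). Its own -x is the front, where the drawer comes out; z up. May be turned by up to 0.4 rad. Box, tin and tape roll stand in a row from left to right, in any order.
- peg_box_drawer (a joint): Drawer of the peg box, in m: 0 = fully home, 0.055 = fully out along the box's -x. It starts 0.025 to 0.05 out. It slides with about 0.6 N of friction and stays where it is left. Its front panel is 136 mm wide and spans heights 7 to 55 mm; when home its face is 1 mm inside the edge of the carcass.
- drawer_knob (a point): Foremost point of the small brass knob (14 mm across, 17 mm proud) in the middle of the drawer front, at height 31 mm; moves with the drawer. Frame axes as the box's.
- sewing_tin: Green pressed-metal sewing tin, 93 deep (x) x 133 wide (y) x 55 high mm when shut, about 0.6 kg, loose on the worktop. Origin: centre of its underside; its own -x is the front (opening side), +x the hinge side; z up. May be turned by up to 0.4 rad.
- sewing_tin_lid (a joint): Lid of the sewing tin, in rad: 0 = shut flat, 1.57 = upright. It starts open at 0.7 to 1.3. The hinge is stiff (about 0.06 N m): the lid stays where it is left and must be pushed all the way. The lid is a slab 88 mm deep, 132 mm wide and 12 mm thick; when shut its top is 55 mm above the worktop.
- lid_hinge (a point): Middle of the lid's hinge line (along the tin's y), 45 mm behind the tin's centre at height 43 mm. Frame axes as the tin's.
- lid_front_edge (a point): Middle of the lid's front edge on its outer (top) face: with the lid shut it lies 89 mm in front of the hinge line and 12 mm above it; turns with the lid about the hinge. Its own z is the outward normal of the lid's top.
- peg_wood: Wooden clothes peg, 15 x 72 x 12 mm, lying loose in the drawer (belongs there). Origin: centre of its underside; long axis y.
- peg_green: Green clothes peg, 15 x 72 x 12 mm, lying loose in the drawer (belongs there). Origin: centre of its underside; long axis y.
- wax_pot: Small round wax pot, 62 mm across, 35 mm high, standing loose in the tin (belongs there; the lid shuts over it). Origin: centre of its underside.
- tape_roll: Roll of beige masking tape, 100 mm across, 25 mm high, lying flat and loose in line with the box and the tin: leave alone. Origin: centre of its underside.
- red_thread: Spool of red thread, 31 mm across, 43 mm high, standing loose behind the box, the tin and the tape roll: leave alone. Origin: centre of its underside.
- dropper: Brown dropper bottle, 33 mm across, 102 mm high, standing loose behind the box, the tin and the tape roll: leave alone. Origin: centre of its underside.
- blue_thread: Spool of blue thread, 31 mm across, 43 mm high, standing loose behind the box, the tin and the tape roll: leave alone. Origin: centre of its underside.
There are look-alikes about, which are no part of the job. Leave any pink or yellow look-alike of the wax_pot alone. What is shaped like the sewing_tin but turquoise is not meant.

How it is judged:
By the outcome, as a careful person would: the job done as asked, in the order asked, and still so for the second after the job is handed in, with the robot touching nothing.
It also fails if it takes over 48 s, if anything falls off the work surface, if the arm or the gripper's body presses on something with over 40 N, if the wrist force passes 120 N, or if a joint passes its speed limit or range.

## Working session

There is one attempt and no reset: what is moved stays moved. The work goes in short steps, Python scripts to look and compute and a tool call to move; the robot and the scene stay as the last step left them, time stands still between calls to the robot, and variables do not carry over. Pictures are saved under pics/ and viewed, and the job is handed in when it is done.

Besides the shell and the picture viewer there is one more tool, called after "Request:" as a command line: name --pt "numbers of a row" for each row, then --argument value for the rest. jog_arm: Moves the arm, as the interface text tells. Its arguments: {"type":"object","properties":{"commands":{"type":"array","items":{"type":"array","items":{"type":"number"}}},"grip_force":{"type":"number"}},"required":["commands"]}

```bash
mkdir -p pics
cat > h.py <<'E'
import numpy as np, cv2
from cell import manip, camera
def get(n):
    c=camera(n); p=np.array(c["pixels"]); f=p.shape[0]/2/np.tan(np.radians(c["vertical_fov"])/2)
    R,_=cv2.Rodrigues(np.array(c["rvec"],float)); t=np.array(c["tvec"],float).ravel()
    return p,f,c["cx"],c["cy"],R,t
def ray(c,u,v):
    p,f,cx,cy,R,t=c
    return -R.T@t, R.T@np.array([(u-cx)/f,(v-cy)/f,1])
def onz(c,u,v,z):
    o,d=ray(c,u,v); return o+d*(z-o[2])/d[2]
def proj(c,P):
    p,f,cx,cy,R,t=c; q=R@np.array(P,float)+t; return q[0]/q[2]*f+cx,q[1]/q[2]*f+cy
def tri(c1,uv1,c2,uv2):
    o1,d1=ray(c1,*uv1);o2,d2=ray(c2,*uv2)
    s=np.linalg.lstsq(np.c_[d1,-d2],o2-o1,rcond=None)[0]
    a=o1+d1*s[0];b=o2+d2*s[1]; return (a+b)/2,np.linalg.norm(a-b)
E
python3 - <<'E'
from h import *
import pickle
cs={n:get(n) for n in("side","top")}
pickle.dump(cs,open("c0.pkl","wb"))
for n,c in cs.items():
    cv2.imwrite(f"pics/{n}0.png",cv2.resize(c[0],None,fx=1.42,fy=1.42)); print(n,c[1:4],-c[4].T@c[5],c[4][2])
print(manip.read_state())
E
```

```text
side (np.float64(410.8060074120353), 282.1974228721184, 209.97893223130268) [ 150.90116988 -529.10164628  746.57597931] [ 0.4166258   0.59603848 -0.68641173]
top (np.float64(541.2878717378275), 274.37566094374085, 211.040207958873) [ 341.82489079   52.05363653 1347.26376038] [ 0.17675141  0.00570751 -0.98423898]
{'clock': 0.1, 'joints': array([ 1.13643269e+00,  3.00383969e-01,  1.52150868e+00,  7.25220546e-06,
        1.32069184e+00, -6.66235602e-02]), 'qd': array([ 0.00017191, -0.00199436, -0.00102097,  0.00071543,  0.00107578,
        0.00015728]), 'effort': array([-6.76670334e-04, -5.32643402e+01, -3.53287017e+01,  7.08648423e-02,
        2.34409561e-02, -4.25593828e-05]), 'eef_pos': array([197.64561249, 513.0149952 , 204.96474859]), 'eef_rot': array([-3.14060348e+00, -7.30400792e-05,  2.77385074e+00]), 'wrist_force': array([-0.29986351, -0.82654177, -0.29608748]), 'moment': array([-0.01112595,  0.0176258 ,  0.02906299]), 'finger_gap': 93.99944815299379}
```

View pics/side0.png

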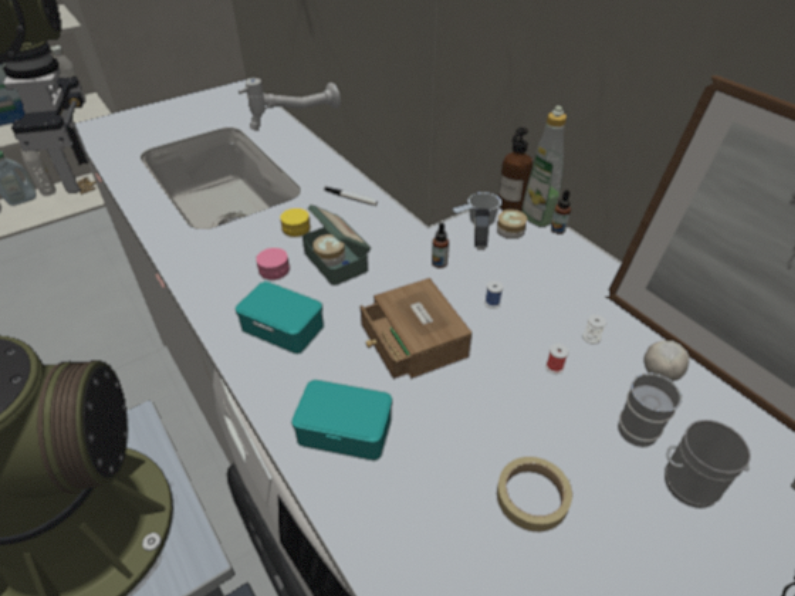

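View pics/top0.png

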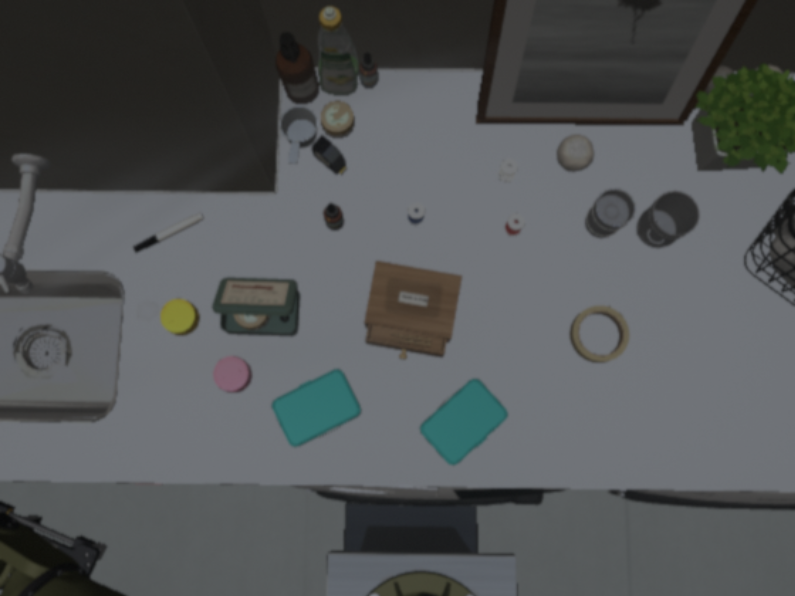

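The side view shows the dark green open tin at about (337,243), the box with its drawer out at (415,328), and turquoise closed tins at (280,315) and (343,418). In the top view the green tin is at (258,305), the box at (412,308), the drawer knob at (403,354), the turquoise tins at (317,408) and (464,421), the pink pot at (231,373) and the yellow pot at (178,316). The dark green open tin is the only one that fits the description. Close crops next.

Run:
```python
from h import *
import pickle
cs=pickle.load(open("c0.pkl","rb"))
def crop(n,x,y,w,h,s,name):
    im=cs[n][0][y:y+h,x:x+w]; im=cv2.resize(im,None,fx=s,fy=s,interpolation=cv2.INTER_CUBIC)
    im=cv2.convertScaleAbs(im,alpha=1.6)
    for k in range(0,w,10): cv2.putText(im,str(x+k),(k*s,8),0,.3,(0,0,255),1); cv2.line(im,(k*s,10),(k*s,14),(0,0,255))
    for k in range(0,h,10): cv2.putText(im,str(y+k),(0,k*s+4),0,.3,(0,0,255),1); cv2.line(im,(20,k*s),(24,k*s),(0,0,255))
    cv2.imwrite("pics/"+name,im)
crop("top",140,180,80,65,9,"t_tin.png")
crop("top",245,175,90,80,8,"t_box.png")
crop("side",205,135,65,70,8,"s_tin.png")
crop("side",245,190,95,80,8,"s_box.png")
```

```text
(no output)
```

View pics/t_tin.png

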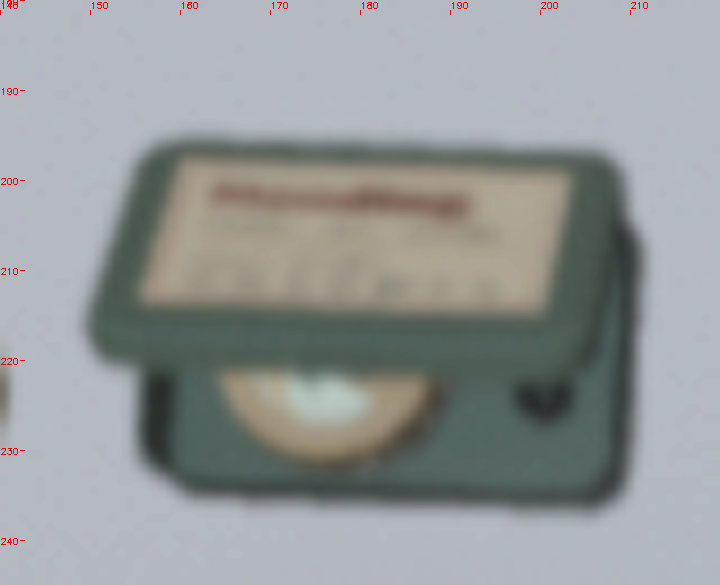

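View pics/t_box.png

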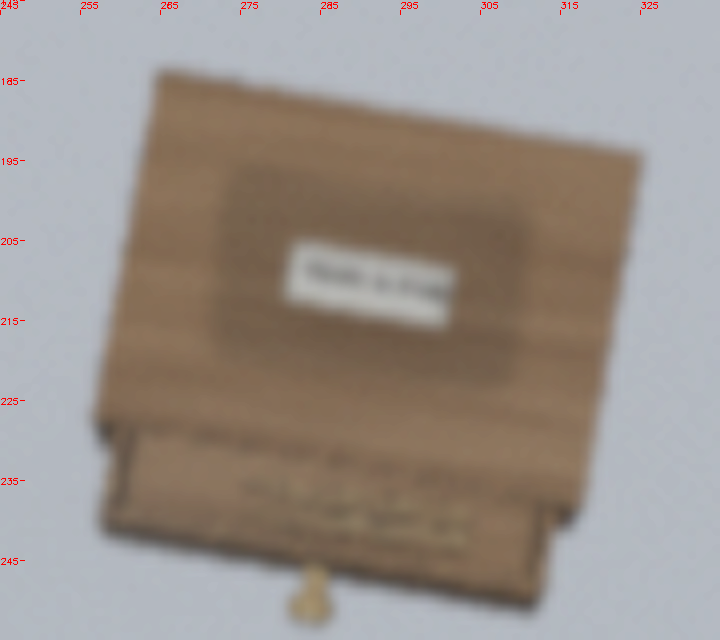

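View pics/s_tin.png

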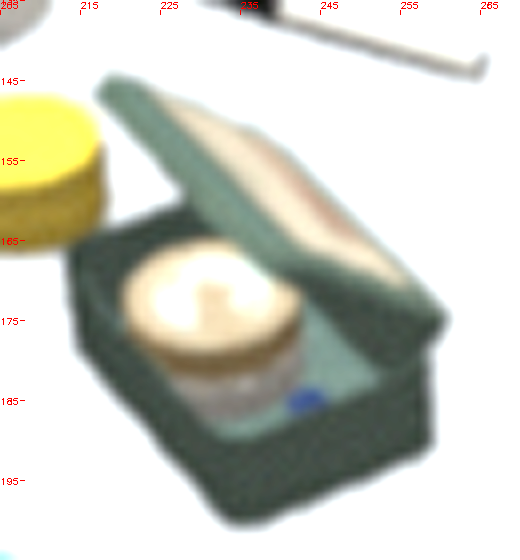

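View pics/s_box.png

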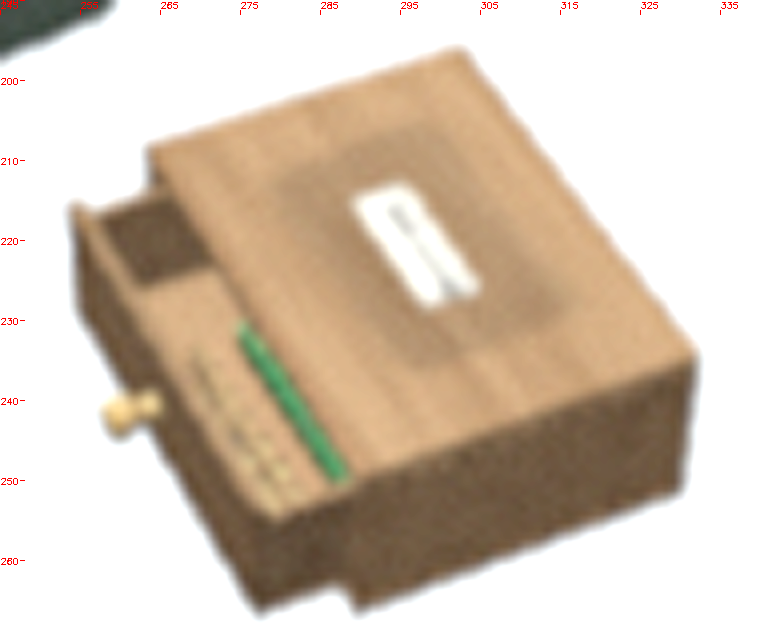

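Run:
```python
from h import *
import pickle
np.set_printoptions(precision=1,suppress=True)
cs=pickle.load(open("c0.pkl","rb"));T,S=cs["top"],cs["side"]
B={"bl":((245+158/8,175+70/8),(245+462/8,190+45/8)),"br":((245+643/8,175+152/8),(245+697/8,190+352/8)),
"fr":((245+575/8,175+512/8),(245+357/8,190+490/8)),"fl":((245+97/8,175+425/8),(245+148/8,190+147/8)),
"knob":((245+310/8,175+612/8),(245+118/8,190+418/8)),
"panL":((245+103/8,175+522/8),(245+72/8,190+205/8)),"panR":((245+538/8,175+603/8),(245+275/8,190+522/8))}
for k,(a,b) in B.items():
    a=np.array(a)-.5+.06;b=np.array(b)-.5+.06
    print(k,*tri(T,a,S,b),"z62",onz(T,*a,62),onz(S,*b,62))
print("TIN")
Q={"lidfrontL":((140+95/9,180+350/9),(205+108/8,135+82/8)),"lidfrontR":((140+590/9,180+370/9),None),
"rimFR":((140+620/9,180+500/9),(205+240/8,135+515/8)),"hingeR":((140+640/9,180+230/9),(205+430/8,135+360/8))}
for k,(a,b) in Q.items():
    a=np.array(a)-.44
    print(k,"z0",onz(T,*a,0),"z43",onz(T,*a,43))
    if b: print("   side z0,43",onz(S,*(np.array(b)-.44),0),onz(S,*(np.array(b)-.44),43), tri(T,a,S,np.array(b)-.44))
```

```text
bl [642.1  84.9  57.6] 0.42650741754648697 z62 [640.9  84.9  62. ] [639.2  80.9  62. ]
br [617.1 -62.3  59.3] 1.7693613123658103 z62 [617.3 -62.6  62. ] [614.3 -63.9  62. ]
fr [509.  -43.   51.4] 1.3212344683083335 z62 [507.1 -41.9  62. ] [504.2 -50.6  62. ]
fl [532.9 101.1  59. ] 2.089192527602514 z62 [531.5 101.4  62. ] [532.3  98.   62. ]
knob [480.   36.4  27.8] 0.776130432213338 z62 [476.1  37.   62. ] [464.7   9.4  62. ]
panL [504.2  99.1  51.8] 1.484989357573245 z62 [502.3  99.1  62. ] [499.7  89.7  62. ]
panR [484.6 -33.5  44.2] 6.657412800538726 z62 [479.7 -30.9  62. ] [479.2 -47.1  62. ]
TIN
lidfrontL z0 [560.8 373.3   0. ] z43 [553.8 363.1  43. ]
   side z0,43 [609.5 483.6   0. ] [583.1 425.2  43. ] (array([546.4, 348.8,  99.7]), np.float64(3.8427503589963874))
lidfrontR z0 [556.9 234.2   0. ] z43 [550.  228.4  43. ]
rimFR z0 [520.3 224.5   0. ] z43 [514.6 219.   43. ]
   side z0,43 [522.6 229.3   0. ] [501.2 185.7  43. ] (array([519.7, 223.7,   5.6]), np.float64(0.3304968679297873))
hingeR z0 [597.  221.5   0. ] z43 [588.8 216.1  43. ]
   side z0,43 [620.6 262.8   0. ] [593.6 217.2  43. ] (array([590.1, 215. ,  45.6]), np.float64(3.7843233298361643))
```

The crops confirm the choice: the tin is dark green with a pot inside, and the drawer is about 25 mm out. The measured box top (~60) and knob (~28) fit the given 62 and 31. Estimates:

- **Tin:** front at x≈520, hinge at x≈611, centre y≈287, and lid edge near (546, 287, 100).
- **Knob:** at (480, 36, 28), and the box yaw is about -0.16.

I'll shut the lid first, starting by moving above its front edge with the fingers closed.

Request:
jog_arm --pt "0.035 -0.022 -0.005 0 0 0.01 0" --pt "0.07 -0.045 -0.01 0 0 0.02 0" --pt "0.105 -0.067 -0.016 0 0 0.03 0" --pt "0.14 -0.09 -0.02 0 0 0.04 0" --pt "0.175 -0.112 -0.025 0 0 0.05 0" --pt "0.21 -0.135 -0.03 0 0 0.06 0" --pt "0.245 -0.158 -0.035 0 0 0.07 0" --pt "0.28 -0.18 -0.04 0 0 0.08 0" --pt "0.315 -0.203 -0.045 0 0 0.09 0" --pt "0.347 -0.225 -0.055 0 0 0.1 0"

```text
clock: 1.35
eef_pos: [545.9, 287.3, 150.2]
eef_rot: [3.142, 0.0, 2.984]
wrist_force: [-0.5, 0.8, 0.4]
finger_gap: 0.9
```

Run:
```python
from h import *
import pickle
np.set_printoptions(precision=1,suppress=True)
cs={n:get(n) for n in("side","top")};pickle.dump(cs,open("c1.pkl","wb"))
s=manip.read_state();print(s["clock"],s["eef_pos"],s["eef_rot"],s["wrist_force"],s["finger_gap"])
a=cs["side"][0][90:230,170:360];b=cs["top"][0][150:330,120:360]
cv2.imwrite("pics/s1.png",cv2.resize(a,None,fx=4,fy=4,interpolation=2));cv2.imwrite("pics/t1.png",cv2.resize(b,None,fx=3.3,fy=3.3,interpolation=2))
# turquoise
T=cs["top"];hsv=cv2.cvtColor(T[0],cv2.COLOR_BGR2HSV)
m=cv2.inRange(hsv,(80,120,60),(95,255,255))
for c in cv2.findContours(m,0,2)[0]:
    if cv2.contourArea(c)>200:
        print("turq",np.array([onz(T,*p,55)[:2] for p in cv2.boxPoints(cv2.minAreaRect(c))]).tolist())
```

```text
1.45 [546.4 285.7 148.6] [-3.1 -0.   3. ] [-0.3  0.7  0.3] 0.5430374032303178
turq [[358.1441539305231, 10.523688227942372], [444.88319089940137, -84.19146287742537], [381.7120817504716, -141.98662447828445], [296.4558822079189, -47.44917697242826]]
turq [[430.7875308437781, 196.77477795965638], [457.20882243152494, 141.33839281588098], [381.3380666715086, 104.4661114917034], [355.44703475210554, 159.44324120298404]]
```

View pics/s1.png

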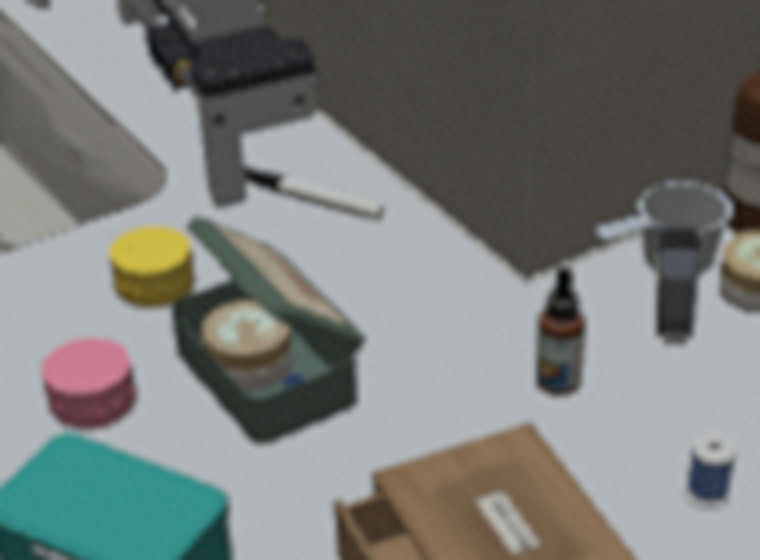

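View pics/t1.png

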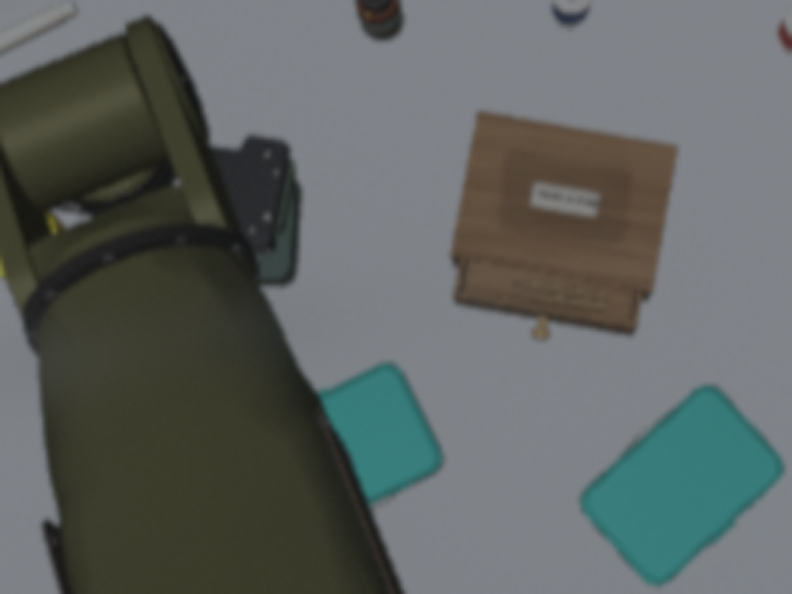

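The side crop shows the fingertip at full-picture pixel (226,141), above the open lid, whose left edge is at about (219,146). The tin and the pot are untouched. I'll move 6 mm towards the hinge and descend slowly.

Request:
jog_arm --pt "0.006 0 -0.005 0 0 0 0" --pt "0.006 0 -0.012 0 0 0 0" --pt "0.006 0 -0.02 0 0 0 0" --pt "0.006 0 -0.028 0 0 0 0" --pt "0.006 0 -0.036 0 0 0 0" --pt "0.006 0 -0.043 0 0 0 0" --pt "0.006 0 -0.05 0 0 0 0" --pt "0.006 0 -0.056 0 0 0 0" --pt "0.006 0 -0.062 0 0 0 0" --pt "0.006 0 -0.068 0 0 0 0"

```text
clock: 2.7
eef_pos: [550.8, 288.2, 82.1]
eef_rot: [3.142, 0.0, 2.983]
wrist_force: [0.8, 0.4, 1.6]
finger_gap: 0.5
```

Run:
```python
from h import *
cs={n:get(n) for n in("side",)}
s=manip.read_state();print(s["clock"],s["eef_pos"],s["wrist_force"])
a=cs["side"][0][90:230,170:360]
cv2.imwrite("pics/s2.png",cv2.resize(a,None,fx=4,fy=4,interpolation=2))
```

```text
2.75 [550.48278183 288.05150106  81.21805768] [-0.09631326 -0.27689366 -0.7836785 ]
```

View pics/s2.png

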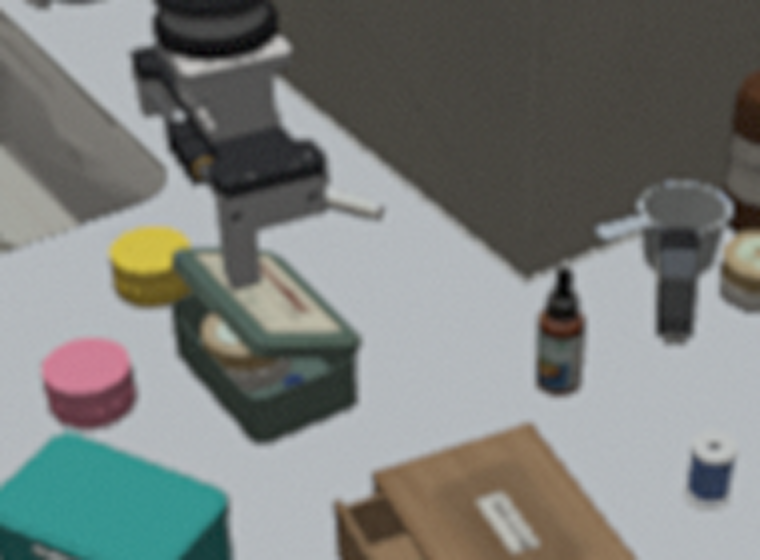

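The lid is half shut, with the fingertip on it at crop (243,283), and the tin has not moved. I'll continue down.

Request:
jog_arm --pt "0 0 -0.004 0 0 0 0" --pt "0 0 -0.008 0 0 0 0" --pt "-0.001 0 -0.012 0 0 0 0" --pt "-0.002 0 -0.015 0 0 0 0" --pt "-0.003 0 -0.018 0 0 0 0" --pt "-0.004 0 -0.02 0 0 0 0" --pt "-0.005 0 -0.022 0 0 0 0" --pt "-0.006 0 -0.024 0 0 0 0" --pt "-0.006 0 -0.025 0 0 0 0" --pt "-0.006 0 -0.025 0 0 0 0"

```text
clock: 4.0
eef_pos: [544.7, 288.2, 57.3]
eef_rot: [-3.141, -0.0, 2.983]
wrist_force: [-0.8, -0.3, 0.1]
finger_gap: 0.2
```

Run:
```python
from h import *
cs={n:get(n) for n in("side",)}
s=manip.read_state();print(s["clock"],s["eef_pos"],s["wrist_force"])
a=cs["side"][0][120:205,200:300]
cv2.imwrite("pics/s3.png",cv2.resize(a,None,fx=7,fy=7,interpolation=2))
```

```text
4.05 [544.70444228 288.20707849  57.36291855] [ 0.66992939  0.95939769 -0.85484489]
```

View pics/s3.png

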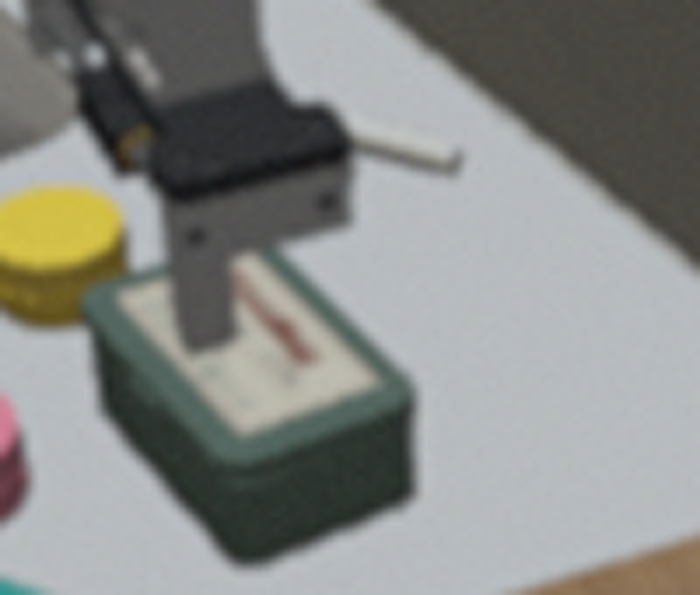

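The lid is almost shut, with the tip at crop (210,345). I'll finish with fine steps and watch the force.

Request:
jog_arm --pt "0 0 -0.0005 0 0 0 0" --pt "0 0 -0.001 0 0 0 0" --pt "0 0 -0.001 0 0 0 0" --pt "0 0 -0.0015 0 0 0 0" --pt "0 0 -0.0015 0 0 0 0" --pt "0 0 -0.002 0 0 0 0" --pt "0 0 -0.002 0 0 0 0" --pt "0 0 -0.002 0 0 0 0" --pt "0 0 -0.002 0 0 0 0" --pt "0 0 -0.002 0 0 0 0"

```text
clock: 5.3
eef_pos: [544.8, 288.2, 55.4]
eef_rot: [-3.142, 0.0, 2.983]
wrist_force: [0.3, 0.1, 0.6]
finger_gap: 0.5
```

Request:
jog_arm --pt "0 0 -0.0003 0 0 0 0" --pt "0 0 -0.0006 0 0 0 0" --pt "0 0 -0.0008 0 0 0 0" --pt "0 0 -0.001 0 0 0 0" --pt "0 0 -0.001 0 0 0 0" --pt "0 0 -0.001 0 0 0 0" --pt "0 0 -0.001 0 0 0 0" --pt "0 0 -0.001 0 0 0 0" --pt "0 0 -0.001 0 0 0 0" --pt "0 0 -0.001 0 0 0 0"

```text
clock: 6.55
eef_pos: [544.8, 288.3, 55.1]
eef_rot: [3.141, 0.0, 2.983]
wrist_force: [-3.6, -2.1, 8.2]
finger_gap: 0.4
```

8 N up against the stop at z = 55, the shut height, so the lid is shut. I'll retract upward and go over to a spot in front of the knob.

Request:
jog_arm --pt "0 0 0.01 0 0 0 0" --pt "0 0 0.05 0 0 0 0" --pt "0 0 0.095 0 0 0 0" --pt "-0.02 -0.05 0.095 0 0 0 0" --pt "-0.038 -0.1 0.095 0 0 0 0" --pt "-0.057 -0.15 0.095 0 0 0 0" --pt "-0.077 -0.2 0.095 0 0 0 0" --pt "-0.095 -0.247 0.095 0 0 0 0" --pt "-0.095 -0.247 0.095 0 0 0 0" --pt "-0.095 -0.247 0.095 0 0 0 0"

```text
clock: 7.8
eef_pos: [450.2, 41.5, 149.9]
eef_rot: [3.141, 0.001, 2.983]
wrist_force: [0.1, 0.8, 0.9]
finger_gap: 0.7
```

Run:
```python
from h import *
cs={n:get(n) for n in("side","top")}
s=manip.read_state();print(s["clock"],s["eef_pos"],s["eef_rot"],s["wrist_force"])
a=cs["side"][0][120:275,200:400]
cv2.imwrite("pics/s4.png",cv2.resize(a,None,fx=3.8,fy=3.8,interpolation=2))
b=cs["top"][0][150:330,120:360]
cv2.imwrite("pics/t4.png",cv2.resize(b,None,fx=3.3,fy=3.3,interpolation=2))
```

```text
7.9 [450.11031314  42.02164516 149.55646391] [3.14146175e+00 1.76535662e-04 2.98430785e+00] [-0.19078913 -0.16844074  0.5708225 ]
```

View pics/s4.png

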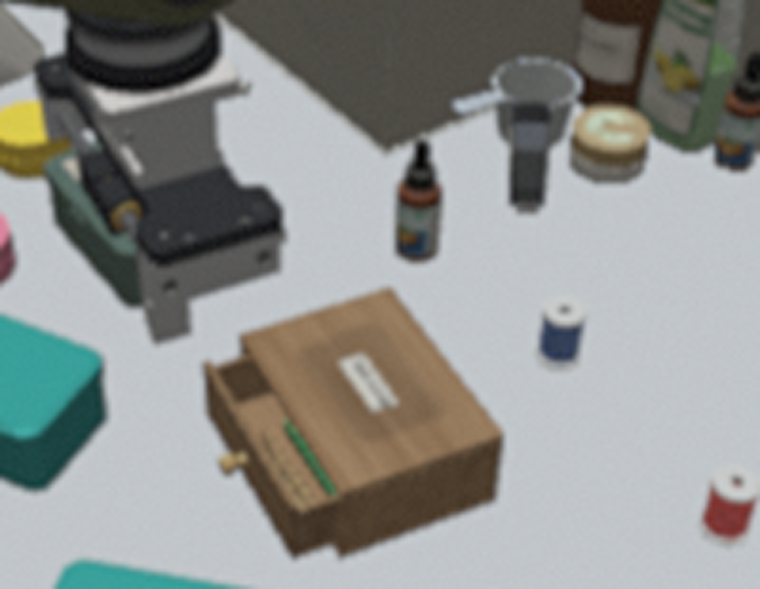

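View pics/t4.png

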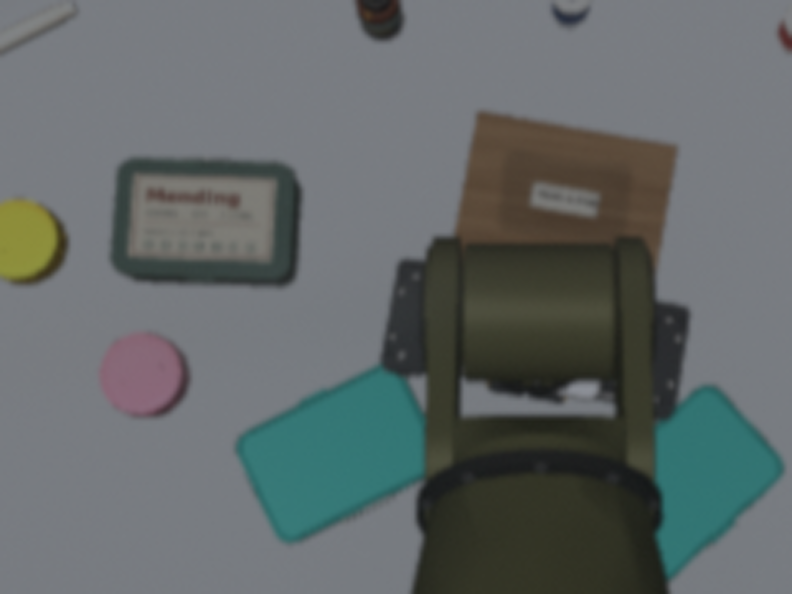

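The tin lid is shut flat in the top view (crop 205,220), and the box, the drawer and the knob (side crop 232,462) are unchanged. I'll lower in front of the knob.

Request:
jog_arm --pt "0 0 -0.02 0 0 0 0" --pt "0 0 -0.04 0 0 0 0" --pt "0 0 -0.06 0 0 0 0" --pt "0 0 -0.08 0 0 0 0" --pt "0 0 -0.1 0 0 0 0" --pt "0 0 -0.115 0 0 0 0" --pt "0 0 -0.125 0 0 0 0" --pt "0 0 -0.126 0 0 0 0" --pt "0 0 -0.126 0 0 0 0" --pt "0 0 -0.126 0 0 0 0"

```text
clock: 9.15
eef_pos: [450.1, 41.2, 24.0]
eef_rot: [3.141, 0.001, 2.983]
wrist_force: [0.6, 0.2, 0.1]
finger_gap: 0.3
```

Run:
```python
from h import *
cs={n:get(n) for n in("side",)}
s=manip.read_state();print(s["clock"],s["eef_pos"],s["wrist_force"])
a=cs["side"][0][170:275,220:350]
cv2.imwrite("pics/s5.png",cv2.resize(a,None,fx=5.5,fy=5.5,interpolation=2))
```

```text
9.2 [450.02737322  41.20063387  23.87079546] [ 0.64774339 -0.05115091  0.38468458]
```

View pics/s5.png

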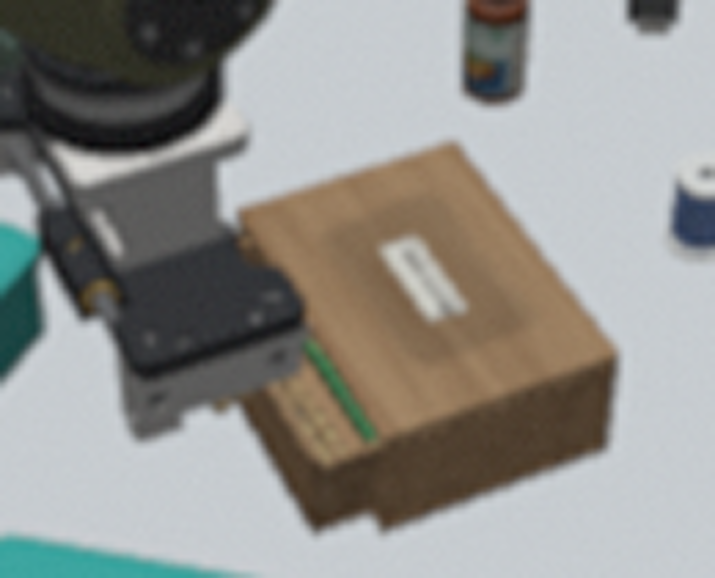

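The fingers are low in front of the drawer. The knob is just visible at crop (222,405), right of the finger, and the front panel is clear. I'll push along the box's axis.

Request:
jog_arm --pt "0.005 -0.0008 0 0 0 0 0" --pt "0.01 -0.0016 0 0 0 0 0" --pt "0.014 -0.0023 0 0 0 0 0" --pt "0.018 -0.0029 0 0 0 0 0" --pt "0.022 -0.0036 0 0 0 0 0" --pt "0.026 -0.0042 0 0 0 0 0" --pt "0.03 -0.0049 0 0 0 0 0" --pt "0.034 -0.0055 0 0 0 0 0" --pt "0.037 -0.006 0 0 0 0 0" --pt "0.038 -0.0062 0 0 0 0 0"

```text
clock: 10.45
eef_pos: [487.9, 35.0, 23.4]
eef_rot: [3.142, 0.0, 2.983]
wrist_force: [-0.9, -0.8, 0.6]
finger_gap: 0.4
```

Run:
```python
from h import *
cs={n:get(n) for n in("side",)}
s=manip.read_state();print(s["clock"],s["eef_pos"],s["wrist_force"])
a=cs["side"][0][170:275,220:350]
cv2.imwrite("pics/s6.png",cv2.resize(a,None,fx=5.5,fy=5.5,interpolation=2))
```

```text
10.5 [487.91637939  34.97836886  23.42756713] [-0.38227317 -1.13601735  0.56352749]
```

View pics/s6.png

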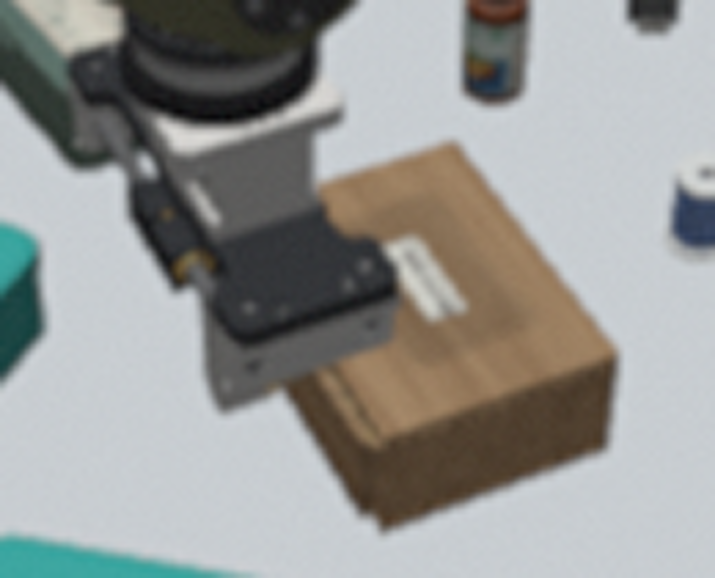

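The drawer is nearly in. Its bottom corner at crop (362,515) still stands about 6 mm proud of the carcass corner (383,530), and the box has not moved. I'll advance 5 mm.

Request:
jog_arm --pt "0.001 -0.0002 0 0 0 0 0" --pt "0.002 -0.0003 0 0 0 0 0" --pt "0.0025 -0.0004 0 0 0 0 0" --pt "0.003 -0.0005 0 0 0 0 0" --pt "0.0035 -0.0006 0 0 0 0 0" --pt "0.004 -0.0006 0 0 0 0 0" --pt "0.0045 -0.0007 0 0 0 0 0" --pt "0.005 -0.0008 0 0 0 0 0" --pt "0.005 -0.0008 0 0 0 0 0" --pt "0.005 -0.0008 0 0 0 0 0"

```text
clock: 11.75
eef_pos: [492.8, 34.2, 23.5]
eef_rot: [3.142, 0.0, 2.983]
wrist_force: [-0.6, -0.3, 0.2]
finger_gap: -0.0
```

Run:
```python
from h import *
cs={n:get(n) for n in("side",)}
s=manip.read_state();print(s["clock"],s["eef_pos"],s["wrist_force"])
a=cs["side"][0][170:275,220:350]
cv2.imwrite("pics/s7.png",cv2.resize(a,None,fx=5.5,fy=5.5,interpolation=2))
```

```text
11.8 [492.79826057  34.21567705  23.46039903] [-0.60762661 -0.20865416 -0.56970111]
```

View pics/s7.png

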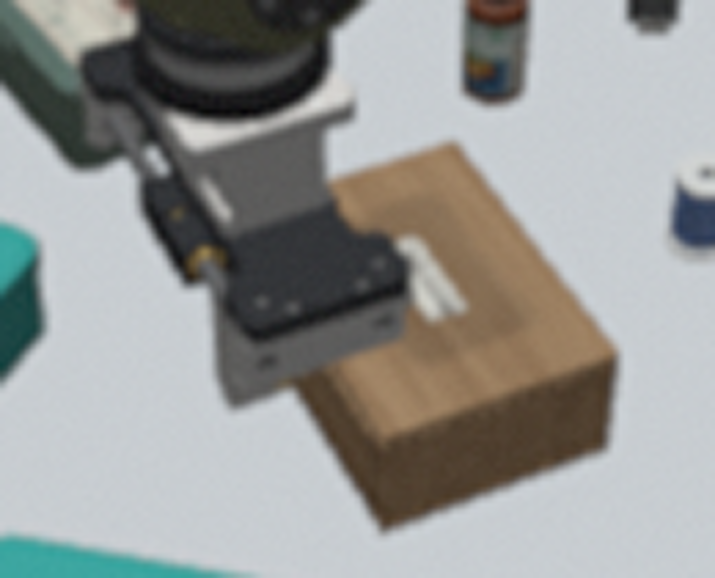

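The panel now looks nearly flush, with the carcass corner at crop (385,530) unchanged. I'll feel for the stop in steps of 1 mm per call.

Request:
jog_arm --pt "0.0003 0 0 0 0 0 0" --pt "0.0006 -0.0001 0 0 0 0 0" --pt "0.0009 -0.0001 0 0 0 0 0" --pt "0.001 -0.0002 0 0 0 0 0" --pt "0.001 -0.0002 0 0 0 0 0" --pt "0.001 -0.0002 0 0 0 0 0" --pt "0.001 -0.0002 0 0 0 0 0" --pt "0.001 -0.0002 0 0 0 0 0" --pt "0.001 -0.0002 0 0 0 0 0" --pt "0.001 -0.0002 0 0 0 0 0"

```text
clock: 13.05
eef_pos: [493.8, 34.0, 23.4]
eef_rot: [-3.142, 0.0, 2.983]
wrist_force: [-0.0, 0.9, 0.1]
finger_gap: 0.6
```

```bash
cat > f.py <<'E'
from h import *
F=[];
for _ in range(4):
    camera("side"); F.append(manip.read_state()["wrist_force"])
s=manip.read_state();print(s["clock"],s["eef_pos"],np.mean(F,0))
E
python3 f.py
```

```text
13.25 [493.78279962  34.0043838   23.45606744] [-0.31083325  0.20202448  0.02776866]
```

Request:
jog_arm --pt "0.0003 0 0 0 0 0 0" --pt "0.0006 -0.0001 0 0 0 0 0" --pt "0.0009 -0.0001 0 0 0 0 0" --pt "0.001 -0.0002 0 0 0 0 0" --pt "0.001 -0.0002 0 0 0 0 0" --pt "0.001 -0.0002 0 0 0 0 0" --pt "0.001 -0.0002 0 0 0 0 0" --pt "0.001 -0.0002 0 0 0 0 0" --pt "0.001 -0.0002 0 0 0 0 0" --pt "0.001 -0.0002 0 0 0 0 0"

```text
clock: 14.5
eef_pos: [494.8, 33.8, 23.5]
eef_rot: [-3.142, 0.0, 2.983]
wrist_force: [-0.9, -0.0, 0.6]
finger_gap: 0.6
```

```bash
python3 f.py
```

```text
14.7 [494.74781936  33.80808348  23.43768219] [-0.81167357  0.0689919  -0.19487071]
```

Request:
jog_arm --pt "0.0003 0 0 0 0 0 0" --pt "0.0005 -0.0001 0 0 0 0 0" --pt "0.0007 -0.0001 0 0 0 0 0" --pt "0.0007 -0.0001 0 0 0 0 0" --pt "0.0007 -0.0001 0 0 0 0 0" --pt "0.0007 -0.0001 0 0 0 0 0" --pt "0.0007 -0.0001 0 0 0 0 0" --pt "0.0007 -0.0001 0 0 0 0 0" --pt "0.0007 -0.0001 0 0 0 0 0" --pt "0.0007 -0.0001 0 0 0 0 0"

```text
clock: 15.95
eef_pos: [495.4, 33.7, 23.4]
eef_rot: [-3.142, -0.0, 2.983]
wrist_force: [-2.8, 0.7, 0.7]
finger_gap: 0.7
```

```bash
cat >> f.py <<'E'
import sys
a=get("side")[0][170:275,220:350]
cv2.imwrite("pics/"+sys.argv[1],cv2.resize(a,None,fx=5.5,fy=5.5,interpolation=2))
E
python3 f.py s8.png
```

```text
16.15 [495.39973515  33.70013969  23.43559098] [-3.44292596  1.17168975  0.46753892]
```

View pics/s8.png

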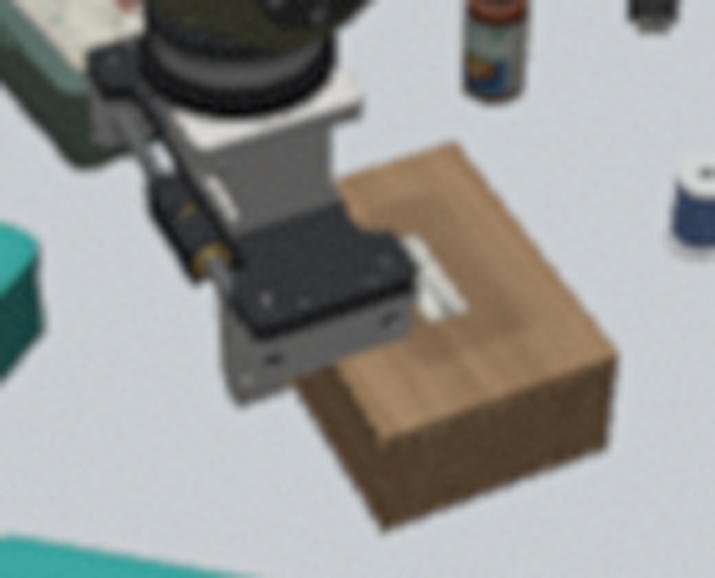

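The force rose from 0.8 to 3.5 N at x = 495.4 (predicted stop 495.8), and the box corner (385,530) has not moved, so the drawer is home. I'll back off and raise the arm clear.

Request:
jog_arm --pt "-0.01 0.0016 0 0 0 0 0" --pt "-0.025 0.004 0 0 0 0 0" --pt "-0.04 0.0065 0 0 0 0 0" --pt "-0.04 0.0065 0.04 0 0 0 0" --pt "-0.04 0.0065 0.09 0 0 0 0" --pt "-0.04 0.0065 0.14 0 0 0 0" --pt "-0.07 0.0065 0.18 0 0 0 0" --pt "-0.11 0.0065 0.2 0 0 0 0" --pt "-0.13 0.0065 0.22 0 0 0 0" --pt "-0.13 0.0065 0.22 0 0 0 0"

```text
clock: 17.45
eef_pos: [365.3, 40.2, 244.7]
eef_rot: [3.141, 0.004, 2.983]
wrist_force: [0.2, 0.3, 0.2]
finger_gap: 0.4
```

Run:
```python
from h import *
import pickle
np.set_printoptions(precision=1,suppress=True)
cs={n:get(n) for n in("side","top")};pickle.dump(cs,open("c9.pkl","wb"))
s=manip.read_state();print(s["clock"],s["eef_pos"],s["wrist_force"])
o=pickle.load(open("c0.pkl","rb"))
a=cs["side"][0][120:275,200:400]
cv2.imwrite("pics/s9.png",cv2.resize(a,None,fx=3.8,fy=3.8,interpolation=2))
a=cs["top"][0][120:330,120:360];cv2.imwrite("pics/t9.png",cv2.resize(a,None,fx=2.8,fy=2.8,interpolation=2))
d=cv2.absdiff(cs["side"][0],o["side"][0]).max(2)[120:275,200:400]
cv2.imwrite("pics/d9.png",cv2.resize(cv2.convertScaleAbs(d,alpha=3),None,fx=3.8,fy=3.8))
```

```text
17.55 [365.7  40.2 243. ] [ 0.  -0.2 -1.1]
```

View pics/s9.png

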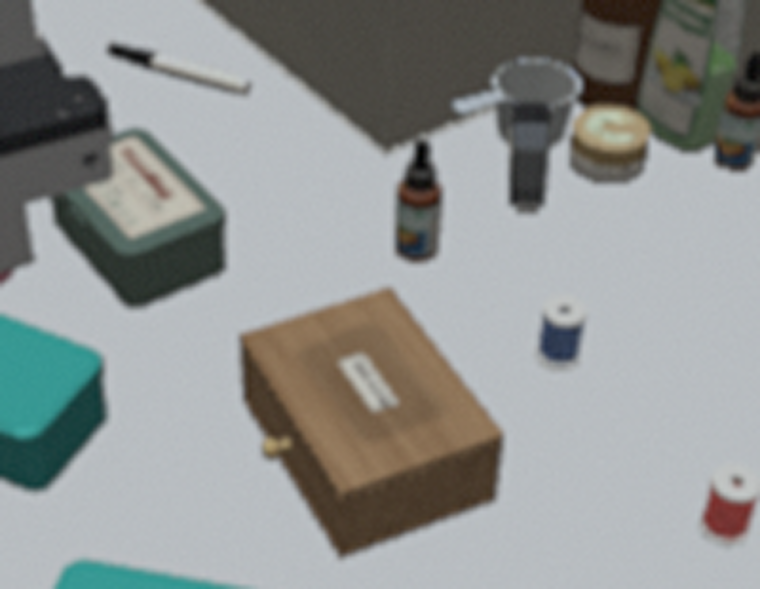

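View pics/t9.png

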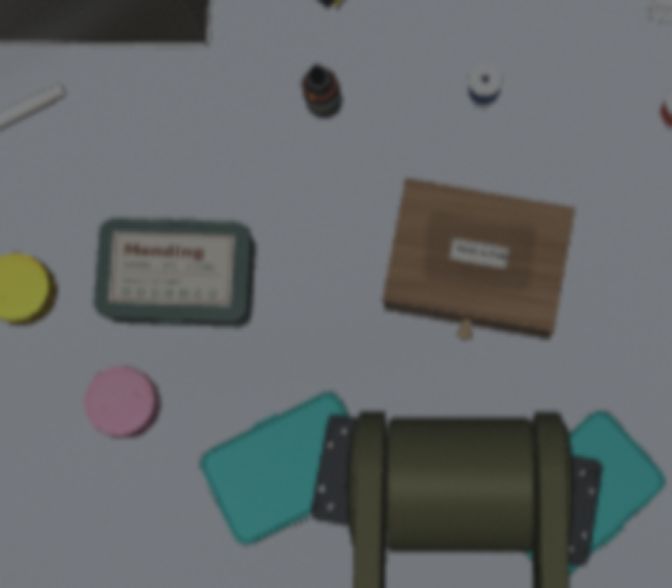

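View pics/d9.png

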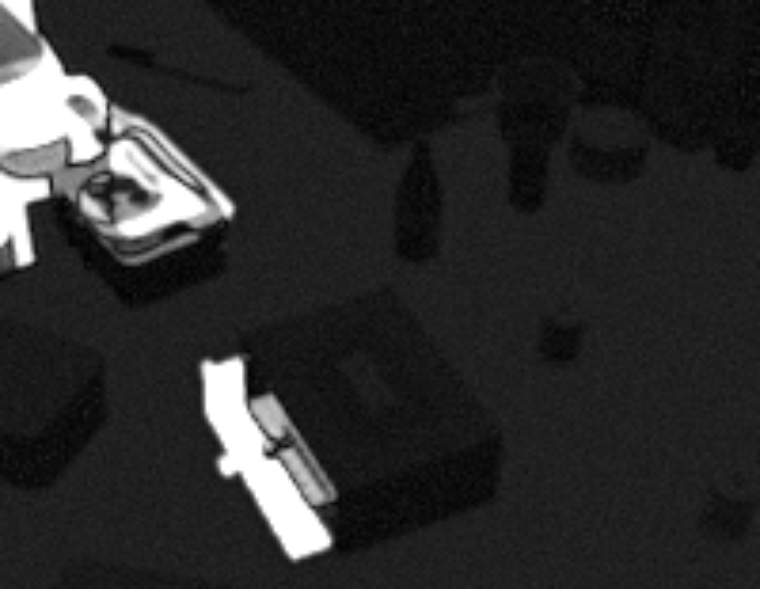

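The side view shows the lid flat on the tin (crop 140,200), the drawer flush with the carcass and only the knob out (272,446). The difference image changes only at the lid, the drawer and the arm, so the box, tin, spools and dropper have not shifted. Handing in.

```bash
python3 -c "
from h import *
print(manip.sign_off())"
```

```text
the job is handed in; nothing more can be done
None
```

The sewing tin's lid is shut and the peg box's drawer is fully home. I handed the job in at about 17.6 s, with the arm raised clear and touching nothing. No verdict is reported at sign-off.

- **Lid:** I pressed it down with closed fingertips until 8 N built up at z = 55 mm, which is the shut height. The top and side views both show it flat.
- **Drawer:** I pushed it in by the knob along the box's axis. The force stepped from 0.8 to 3.5 N at tool x = 495.4 mm, against a predicted stop of 495.8 mm. The last side view shows the front flush with the carcass.
- **Everything else:** A before/after difference of part of the side view shows changes only at the lid, the drawer and the arm. The box, the tin, the two spools and the dropper have not shifted. I did not compare the tape roll or look at the contents after closing; the arm never went near the tape roll.
- **Disagreement:** My first triangulation put the lid about 0.6 rad open, below the stated 0.7 to 1.3. I put this down to its rounded corner, and it did not affect the closing.

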